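# Complete the tuning peg sets and show the spare peg to the inspection camera

### The arm

A 6-joint arm with a two-finger parallel gripper is mounted at the origin on a cart in front of the work surface, level with it; the furniture and walls round the work are solid. World frame = base frame: x ahead of the robot, y to its left, z up, the work surface at z = 0. Lengths are in mm, angles in rad, forces in N, time in s.
With the tool pointing down it reaches from about 350 to 975 mm from the base axis. Payload 7.1 kg.
Tool frame: the origin (TCP) lies at the very end of the fingers, on their centre line; the grasp point (between the pads) lies ctrl.hold_point_z behind it (ctrl.hold_point_z is the distance from the TCP to the grasp point, in mm); z points along the fingers, y is the line along which they close (so a half turn about z gives the same grasp; the last joint's range is limited). The gripper opens to 88 mm and grips with 3 to 60 N. Pads are 20 mm wide; open, the fingers measure 115 mm over their backs; the gripper's body (75 mm by 178 mm) begins 61 mm behind the grasp point.
Start: joints at [1.247, 0.423, 1.63, -0, 1.089, -0.019], TCP at [187.532, 596.185, 222.675] pointing down, gripper open.
Joint ranges: [-3, 3], [-0.9, 2.11], [0.09, 2.58], [-1.31, 4.45], [0.11, 2.69], [-2.54, 2.54]. Speed limits (rad/s): [2.39, 2.39, 3.01, 3.14, 3.14, 3.14].

### API

Orientations are given as a rotation vector (axis times angle).
In Python, from workcell import ctrl gives the robot as it stands. The module is installed in compiled form; this text tells all that it offers.
- The arm moves only by the shell command python3 -m creep 'ROWS'. ROWS is JSON, a list of rows, each an object with "translation": the shift along the tool's x, y, z in mm, a list of three; "angular": the turn, a rotation vector about the tool's x, y, z in rad, a list of three; "jaw": the opening, from 0 (shut) to 1 (fully open). A call has exactly 8 rows; each row is the pose to reach, as a shift and turn from the pose commanded when the call began, along the tool's axes at that moment; what a row does not reach only later rows make up. A row lasts 1/8 s, in which the tool goes at most 62.5 mm and 10.7 degrees, less where a joint would pass 70% of its speed; a pose out of reach is approached as far as the arm can. A call with a gripper value outside its range is refused whole. The fingers move at their own pace and stop on an object; the grip force is fixed at half the most. Time passes only in rows, so rows that repeat a pose let the fingers close, or fill a call up. It gives the time, the measured TCP pose, the force, the opening and the grip force at its end, in the units of the state.
- ctrl.get_obs(): the state, without advancing time (a new reading comes with each control period).
- ctrl.get_image(name): name is "scene" or "top"; returns the picture (400x640x3 uint8, red, green, blue); there is no depth.
- ctrl.camera_info(name): a dict with "camera_matrix" (3x3 intrinsics, pixels), "world_from_camera" (4x4, takes a point from camera to world coordinates). Camera axes: x right, y up, looking along -z (the intrinsics and any distortion apply to the point x, -y, -z); pixel columns grow to the right and rows downward; lengths in mm; the calibration is good to about 2 mm. A picture is of the moment at which its call begins. camera_info takes no time and is no camera call.
- ctrl.close_job(): hands the job in; it is judged then, once.
Trained networks look in the newest picture that a camera, given by its name, has taken for a name from the list of things; names that differ only in an ending like _2 or _b are one class to them, and where a whole thing is asked for, a point or a joint stands for the part that bears it (a point fixed in the world has none). Each returns a list of dicts, best first, with "score" (0 to 1); they miss things now and then, are a little off and sometimes report something else, mostly with a low value. They report only what shows in the picture. A call takes as long as a camera call.
- ctrl.look_for(camera, label): "rect" ([left, top, right, bottom] in pixels, round what is visible of it).
The state is a dict: "t": time; "qpos": joint angles; "qvel": joint speeds; "joint_torque": joint torques, N m; "ee_pos": TCP position; "orientation": TCP orientation; "ft_force": force on the tool from outside, world axes, zero at the start; "moment": the same for the moment, N m; "width": finger opening in mm; "grasp_force": force on a finger pad.
Only numpy, scipy, OpenCV 4.12 (cv2) and the standard library are available. Lean on these libraries where they do the work, as an engineer would, in place of code of your own. Each camera call takes 0.05 s, during which the arm holds its last target. There are 200 camera calls.

### The job

Three finished tuning pegs hang in the drying strip: put the short one into the free hole of the rack's low front row and one of the two long ones into the free hole of the tall back row, each let go and fully home on its collar. Then take the long peg that is left over and finish while still holding it, still and upright in the air, in front of the inspection camera: the string hole in its shaft on the lens axis, 60 mm in front of the lens and turned so that the camera looks straight through it. Do not touch the camera, and leave the pegs already in the rack and the other things on the bench as they are.

Things in the scene. Friction and masses are not known exactly. Their poses are not given: they have to be found in the camera images.
- rack: Fixed pale wooden rack, 124 x 228 mm, origin on the bench under its middle, +x from low to tall row. Two 12 mm boards with four 12.5 mm holes each, 48 mm apart along y: low front board (top 68 mm up, x = -34 mm) for short pegs, tall back board (top 94 mm, x = +34 mm) for long ones. Three pegs in each, one end hole free. Its 12 mm base board stops a long peg in the low row from going home.
- rack_short_free (a point): Mouth of the free hole of the low front row (the row's right-hand end seen from the robot), at the board's top face. Its neighbour stands 48 mm away in y; the end cheek's rim, 4 mm above the board, begins 30 mm beyond the hole. The tall row stands 68 mm behind.
- rack_long_free (a point): Mouth of the free hole of the tall back row (the row's left-hand end), at the board's top face. Same spacing to its neighbour and cheek. The racked pegs' flats face along the row within 12 degrees.
- strip: Drying strip, fixed, brown wood: a narrow board 36 x 184 mm, top face 106 mm above the bench, on two end cheeks; y axis along the board, origin under its middle on the bench. Three 12.5 mm holes 56 mm apart along y, in which two long pegs and one short peg hang in any order, flats facing along the board within 15 degrees.
- peg_short: Short tuning peg in the drying strip, dark wood, about 16 g: round flat thumb head 24 mm across, 10 mm thick; neck; collar 19 mm wide, 5 mm high; shaft 46 mm long, 10 mm tapering to 8. z up along the peg, y through the head's thickness (grip across y), x along the string hole. Origin: centre of the collar's underside, which rests on the board.
- peg_short_head (a point): Centre of that peg's thumb head, 25 mm above the collar's underside; the flat faces are 5 mm to either side along y. Centre for grasping. Bottom of the head is 13 mm above the board when hanging.
- peg_long_a: Long tuning peg in the drying strip (the two long pegs are alike), dark wood, about 22 g: round flat thumb head 30 mm across, 10 mm thick; neck; collar 19 mm wide, 5 mm high; shaft 72 mm long, 10 mm tapering to 8. z up along the peg, y through the head's thickness (grip across y), x along the string hole. Origin: centre of the collar's underside, which rests on the board.
- peg_long_a_head (a point): Centre of that peg's thumb head, 28 mm above the collar's underside; the flat faces are 5 mm to either side along y. Centre for grasping. Bottom of the head is 13 mm above the board when hanging.
- peg_long_a_string_hole (a point): Middle of the string hole, a 3.4 mm hole through the shaft along x (parallel to the flat of the head), 30 mm above the tip, 42 mm below the collar's underside and 70 mm below the head's centre.
- peg_long_b: Long tuning peg in the drying strip (the two long pegs are alike), dark wood, about 22 g: round flat thumb head 30 mm across, 10 mm thick; neck; collar 19 mm wide, 5 mm high; shaft 72 mm long, 10 mm tapering to 8. z up along the peg, y through the head's thickness (grip across y), x along the string hole. Origin: centre of the collar's underside, which rests on the board.
- peg_long_b_head (a point): Centre of that peg's thumb head, 28 mm above the collar's underside; the flat faces are 5 mm to either side along y. Centre for grasping. Bottom of the head is 13 mm above the board when hanging.
- peg_long_b_string_hole (a point): Middle of the string hole, a 3.4 mm hole through the shaft along x (parallel to the flat of the head), 30 mm above the tip, 42 mm below the collar's underside and 70 mm below the head's centre.
- camera: Inspection camera, fixed: a level aluminium barrel 33 mm in diameter and 130 mm long, axis 120 mm above the bench, on a post (top 146 mm) on a dark base plate. Its lens, ringed by small white lamps, looks along -x of this body, roughly towards the robot. Origin: on the bench, 70 mm behind the lens.
- focus (a point): The point in the air that is in focus: on the lens axis, 60 mm in front of the lens, 120 mm above the bench; x axis along the lens axis.
- set_short1_head (a point): Centre of the head of a short peg already in the rack's low front row (loose, hangs in its hole; same size as the other short pegs). To be left in place.
- set_short2_head (a point): Centre of the head of a short peg already in the rack's low front row (loose, hangs in its hole; same size as the other short pegs). To be left in place.
- set_short3_head (a point): Centre of the head of a short peg already in the rack's low front row (loose, hangs in its hole; same size as the other short pegs). To be left in place.
- set_long1_head (a point): Centre of the head of a long peg already in the rack's tall back row (loose, hangs in its hole; same size as the other long pegs). To be left in place.
- set_long2_head (a point): Centre of the head of a long peg already in the rack's tall back row (loose, hangs in its hole; same size as the other long pegs). To be left in place.
- set_long3_head (a point): Centre of the head of a long peg already in the rack's tall back row (loose, hangs in its hole; same size as the other long pegs). To be left in place.
- pencil: Pencil 194 mm long lying on the bench near the camera; loose, to be left alone. Origin at its underside.
- eraser: White eraser 20 x 45 x 12 mm on the bench in front of the drying strip; loose, to be left alone. Origin at its underside.
- spatula: Small spatula 108 mm long on the bench behind the drying strip; loose, to be left alone. Origin at its underside.
- brass_weight: Brass gluing weight 40 mm in diameter, 56 mm high, on the right of the bench; loose, to be left alone. Origin at its underside.

How it is judged:
By the outcome, as a careful person would: the job done as asked, in the order asked, and still so for the second after the job is handed in, while the arm keeps its last pose, push and grip.
It also fails if it takes over 72 s, if anything falls off the work surface, if the arm or the gripper's body presses on something with over 40 N, if the wrist force passes 120 N, or if a joint passes its speed limit or range.

## Working session

There is one attempt and no reset: what is moved stays moved. The work goes in short steps, Python scripts to look and compute and a shell command to move; the robot and the scene stay as the last step left them, time stands still between calls to the robot, and variables do not carry over. Pictures are saved under pics/ and viewed, at most 10 in all, crops included, and the job is handed in when it is done.

```bash
mkdir -p pics; ls; cat > h.py <<'E'
import numpy as np, cv2
from workcell import ctrl
from scipy.spatial.transform import Rotation as R
def info(n):
    c=ctrl.camera_info(n); return np.array(c["camera_matrix"]),np.array(c["world_from_camera"]),c
def ray(n,u,v):
    K,T,_=info(n); d=np.linalg.inv(K)@[u,v,1]; d=np.array([d[0],-d[1],-d[2]]); return T[:3,3],T[:3,:3]@d
def px2w(n,u,v,z):
    o,d=ray(n,u,v); return o+d*(z-o[2])/d[2]
def w2px(n,p):
    K,T,_=info(n); q=T[:3,:3].T@(np.asarray(p)-T[:3,3]); q=K@[q[0],-q[1],-q[2]]; return q[:2]/q[2]
def snap(n,f=None):
    im=ctrl.get_image(n)[:,:,::-1].copy()
    if f: cv2.imwrite(f,im)
    return im
E
python3 - <<'E'
from h import *
for n in("scene","top"):
    snap(n,f"pics/{n}0.png"); print(n,info(n)[2])
o=ctrl.get_obs();print(o, ctrl.hold_point_z)
E
```

```text
pics
scene {'camera_matrix': array([[505.09519319,   0.        , 313.67623853],
       [  0.        , 505.09519319, 202.78346016],
       [  0.        ,   0.        ,   1.        ]]), 'world_from_camera': array([[ 6.11906051e-01,  4.71882659e-01, -6.34742263e-01,
        -3.98796378e+02],
       [-7.90600896e-01,  3.88086216e-01, -4.73644712e-01,
        -7.45271831e+02],
       [ 2.28299970e-02,  7.91653867e-01,  6.10543157e-01,
         1.01341676e+03],
       [ 0.00000000e+00,  0.00000000e+00,  0.00000000e+00,
         1.00000000e+00]])}
top {'camera_matrix': array([[416.53339603,   0.        , 325.14410971],
       [  0.        , 416.53339603, 194.49202539],
       [  0.        ,   0.        ,   1.        ]]), 'world_from_camera': array([[ 1.47662569e-02,  9.87727281e-01, -1.55488832e-01,
         3.63155979e+02],
       [-9.99514384e-01,  1.03135889e-02, -2.94045106e-02,
        -6.85029926e+01],
       [-2.74399894e-02,  1.55847519e-01,  9.87399918e-01,
         1.26628499e+03],
       [ 0.00000000e+00,  0.00000000e+00,  0.00000000e+00,
         1.00000000e+00]])}
{'t': 0.1, 'qpos': array([ 1.24703681e+00,  4.23768206e-01,  1.63062946e+00, -1.65987176e-05,
        1.08861988e+00, -1.90310414e-02]), 'qvel': array([-7.07784783e-04,  1.81400427e-04, -3.16175878e-03,  1.18411232e-05,
       -9.10990338e-04,  9.80187237e-05]), 'joint_torque': array([ 2.70722130e-04, -5.45612919e+01, -2.74324840e+01,  6.46235724e-02,
        1.88280962e-02, -2.69373388e-06]), 'ee_pos': array([187.35334602, 595.71015261, 221.97083849]), 'orientation': array([-4.76769716e-01, -3.10497250e+00,  2.20919327e-03]), 'ft_force': array([ 1.18105502, -0.28665065, -0.63270761]), 'moment': array([-0.07479459, -0.007842  , -0.01081233]), 'grasp_force': 0.0, 'width': 87.6105010417769} 18.700000000000003
```

View pics/top0.png

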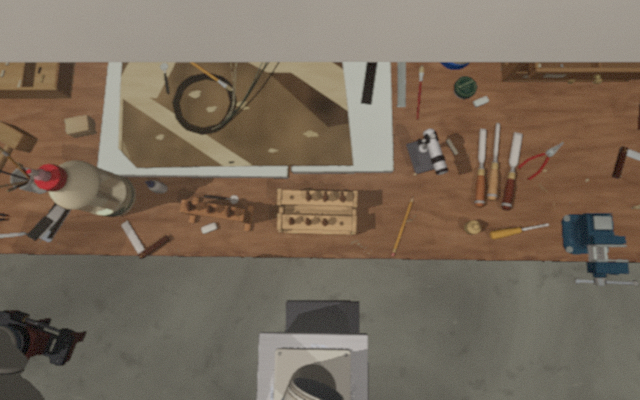

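View pics/scene0.png

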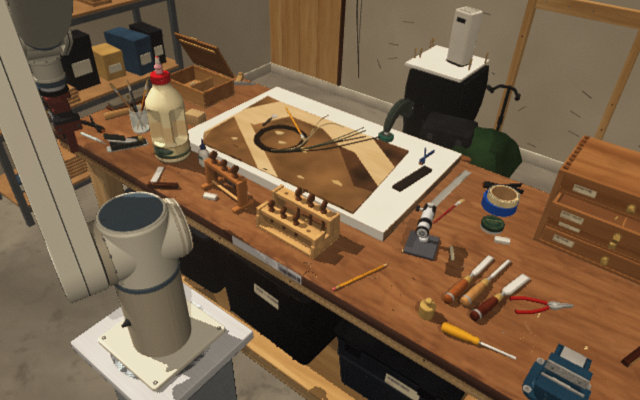

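```bash
python3 - <<'E'
from h import *
for l in ["rack","strip","camera","peg_short_head","peg_long_a_head","set_short1_head","set_long1_head","peg_long_a","peg_short","rack_short_free","rack_long_free","focus"]:
  for n in("top","scene"):
    print(l,n,[(np.round(d["rect"]).tolist(),round(d["score"],2)) for d in ctrl.look_for(n,l) if d["score"]>.2])
E
```

```text
rack top [([275.0, 189.0, 360.0, 237.0], 0.72), ([206.0, 203.0, 216.0, 214.0], 0.38)]
rack scene [([256.0, 184.0, 339.0, 258.0], 0.69)]
strip top [([181.0, 200.0, 255.0, 231.0], 0.86)]
strip scene [([199.0, 160.0, 255.0, 212.0], 0.71)]
camera top [([408.0, 131.0, 448.0, 174.0], 0.85), ([341.0, 192.0, 346.0, 207.0], 0.69), ([322.0, 221.0, 328.0, 226.0], 0.51)]
camera scene [([402.0, 201.0, 438.0, 258.0], 0.87)]
peg_short_head top [([207.0, 205.0, 214.0, 214.0], 0.37)]
peg_short_head scene [([221.0, 156.0, 228.0, 181.0], 0.44)]
peg_long_a_head top [([225.0, 208.0, 236.0, 218.0], 0.45)]
peg_long_a_head scene [([291.0, 208.0, 300.0, 237.0], 0.58)]
set_short1_head top [([290.0, 219.0, 295.0, 225.0], 0.58)]
set_short1_head scene [([268.0, 199.0, 276.0, 210.0], 0.64), ([310.0, 194.0, 313.0, 205.0], 0.25)]
set_long1_head top [([186.0, 201.0, 193.0, 211.0], 0.22)]
set_long1_head scene [([256.0, 183.0, 338.0, 258.0], 0.51), ([296.0, 188.0, 303.0, 214.0], 0.47)]
peg_long_a top [([223.0, 207.0, 232.0, 215.0], 0.57), ([188.0, 204.0, 195.0, 211.0], 0.41)]
peg_long_a scene [([404.0, 199.0, 438.0, 258.0], 0.7), ([211.0, 149.0, 220.0, 178.0], 0.55)]
peg_short top [([203.0, 205.0, 214.0, 216.0], 0.39)]
peg_short scene [([221.0, 158.0, 230.0, 181.0], 0.65), ([230.0, 160.0, 240.0, 177.0], 0.21)]
rack_short_free top [([278.0, 187.0, 361.0, 236.0], 0.59)]
rack_short_free scene [([256.0, 187.0, 339.0, 258.0], 0.65), ([402.0, 201.0, 438.0, 258.0], 0.64)]
rack_long_free top [([276.0, 188.0, 360.0, 232.0], 0.68)]
rack_long_free scene [([257.0, 184.0, 340.0, 257.0], 0.87), ([333.0, 265.0, 383.0, 290.0], 0.49), ([403.0, 200.0, 437.0, 260.0], 0.36)]
focus top [([405.0, 130.0, 450.0, 174.0], 0.55)]
focus scene [([404.0, 200.0, 437.0, 259.0], 0.59), ([414.0, 300.0, 436.0, 320.0], 0.52)]
```

The top view shows the strip at about (215,211), the rack at (317,212) with its free holes at far left-back and right-front, and the camera at (430,150). The scene view agrees. I'll enlarge both next.

```bash
python3 - <<'E'
from h import *
t=cv2.imread("pics/top0.png");s=cv2.imread("pics/scene0.png")
def c(im,x,y,w,h,f): return cv2.resize(im[y:y+h,x:x+w],None,fx=f,fy=f,interpolation=cv2.INTER_CUBIC)
a=np.zeros((600,800,3),np.uint8)
a[0:280,0:400]=c(t,172,190,100,70,4)   # strip
a[0:280,400:800]=c(t,267,180,100,70,4) # rack
a[280:600,0:280]=c(t,395,120,70,80,4)
a[280:600,280:460]=c(s,397,190,45,80,4)
a[280:600,460:800]=c(s,255,180,85,80,4)
cv2.imwrite("pics/z1.png",a)
cv2.imwrite("pics/z2.png",c(s,190,140,80,80,7))
E
```

```text
(no output)
```

View pics/z1.png

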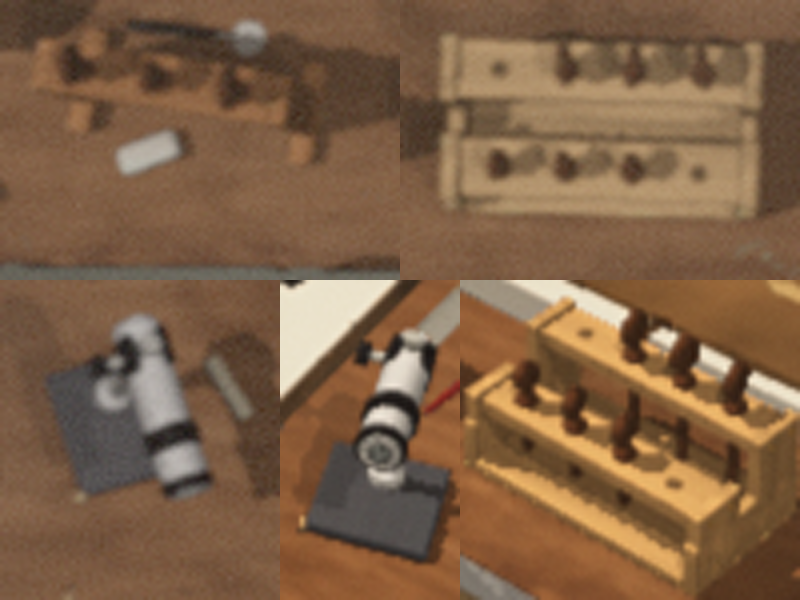

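View pics/z2.png

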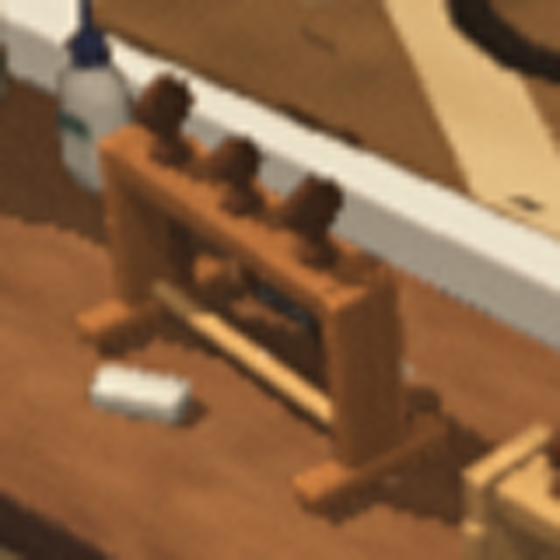

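The strip, from left (+y), holds long, short, long. The middle head is visibly smaller. The free rack holes show clearly in both views, and the lens faces robot-ward and to the right. Next I'll fit the poses.

```bash
cat > fit.py <<'E'
from h import *
from scipy.optimize import least_squares
def z(n,x,y,f,x0,y0,cx=0,cy=0): return n,(x-cx+.5)/f-.5+x0,(y-cy+.5)/f-.5+y0
T1=lambda x,y:z("top",x,y,4,172,190)
T2=lambda x,y:z("top",x,y,4,267,180,400,0)
T3=lambda x,y:z("top",x,y,4,395,120,0,280)
S3=lambda x,y:z("scene",x,y,4,397,190,280,280)
S2=lambda x,y:z("scene",x,y,4,255,180,460,280)
S1=lambda x,y:z("scene",x,y,7,190,140)
def fit(name,pts,p0,P=True):
    def tr(p,l): c,s=np.cos(p[2]),np.sin(p[2]); return [p[0]+c*l[0]-s*l[1],p[1]+s*l[0]+c*l[1],l[2]]
    def f(p):
        # p[3:5]: mean px shift of top, p[5:7] of scene (calibration slack, prior 1px)
        r=[]
        for (n,u,v),l in pts: r+=list(w2px(n,tr(p,l))-[u,v])
        return np.array(r)
    s=least_squares(f,p0,loss="soft_l1",x_scale=[10,10,.05])
    print(name,np.round(s.x[:2],1),round(np.degrees(s.x[2]),2))
    if P:
        for ((n,u,v),l),e in zip(pts,f(s.x).reshape(-1,2)): print("  ",n,l,np.round(e,1))
    return s.x,tr
E
cat > f1.py <<'E'
from fit import *
strip=[(S1(103,143),[-18,92,106]),(S1(338,305),[-18,-92,106]),(S1(398,265),[18,-92,106]),
(S1(165,100),[0,56,134]),(S1(235,160),[0,0,131]),(S1(315,203),[0,-56,134]),
(T1(34,88),[-18,92,106]),(T1(285,125),[-18,-92,106]),
(T1(72,62),[0,56,134]),(T1(153,72),[0,0,131]),(T1(233,88),[0,-56,134])]
rack=[(T2(500,69),[34,72,94]),(T2(698,174),[-34,-72,68]),(S2(583,332),[34,72,94]),(S2(676,484),[-34,-72,68]),
(S2(527,383),[-34,72,93]),(S2(573,410),[-34,24,93]),(S2(634,335),[34,24,122]),(S2(685,360),[34,-24,122]),(S2(737,393),[34,-72,122]),
(T2(497,165),[-34,72,93]),(T2(566,166),[-34,24,93]),(T2(632,168),[-34,-24,93]),
(T2(566,65),[34,24,122]),(T2(633,69),[34,-24,122]),(T2(703,72),[34,-72,122])]
cam=[(T3(187,490),[-70,0,120]),(T3(135,325),[60,0,120]),(S3(379,450),[-70,0,120])]
fit("strip",strip,[500,250,0]);fit("rack",rack,[500,0,0]);fit("cam",cam,[600,-300,.2])
for a in("strip","rack","cam"):
  for n in("top","scene"):
    P=[x for x in globals()[a] if x[0][0]==n]
    if len(P)>1: fit(a+n,P,[500,0,0],0)
E
python3 f1.py
```

```text
strip [500.4 284.6] -7.91
   scene [-18, 92, 106] [-1.1  0.2]
   scene [-18, -92, 106] [-0.1  1.1]
   scene [18, -92, 106] [0.5 2.3]
   scene [0, 56, 134] [0.2 1.4]
   scene [0, 0, 131] [0.7 0.7]
   scene [0, -56, 134] [0.  1.1]
   top [-18, 92, 106] [-0.7 -1. ]
   top [-18, -92, 106] [ 0.1 -0.5]
   top [0, 56, 134] [-0.1 -0.1]
   top [0, 0, 131] [-0.3  0.5]
   top [0, -56, 134] [-0.8 -0.6]
rack [503.8 -10.5] -1.08
   top [34, 72, 94] [0.4 0.2]
   top [-34, -72, 68] [0.6 0.1]
   scene [34, 72, 94] [0.6 1.1]
   scene [-34, -72, 68] [-0.4  0.8]
   scene [-34, 72, 93] [-0.6 -1. ]
   scene [-34, 24, 93] [ 0.1 -1.2]
   scene [34, 24, 122] [-0.1 -1. ]
   scene [34, -24, 122] [-0.3 -0.8]
   scene [34, -72, 122] [-0.3 -2.5]
   top [-34, 72, 93] [0.1 0. ]
   top [-34, 24, 93] [-0.3  0.3]
   top [-34, -24, 93] [0.2 0.3]
   top [34, 24, 122] [0.  0.2]
   top [34, -24, 122] [ 0.5 -0.3]
   top [34, -72, 122] [ 0.3 -0.5]
cam [ 676.7 -340. ] 15.43
   top [-70, 0, 120] [0.3 0.3]
   top [60, 0, 120] [-0.2 -1.8]
   scene [-70, 0, 120] [-0.4  0.8]
striptop [499.4 283.5] -7.9
stripscene [504.7 289.4] -7.82
racktop [504.   -9.8] -1.29
rackscene [501.3 -13.1] -0.8
camtop [ 674.8 -339.8] 15.21
```

Both views agree to about 5 mm, and the top view fits the rack to about 1 mm. I'll write a small move calculator and go above the short peg in the middle of the strip.

```bash
cat >> h.py <<'E'
def plan(p,yaw):
    """tool shift (mm) and turn (rad) from measured pose to TCP p, pointing down, closing line at yaw+90deg"""
    o=ctrl.get_obs(); R0=R.from_rotvec(o["orientation"]); p=np.asarray(p,float)
    a=np.radians(yaw); y=np.array([-np.sin(a),np.cos(a),0]); zz=np.array([0,0,-1.]); 
    best=None
    for s in(1,-1):
        M=R.from_matrix(np.c_[np.cross(s*y,zz),s*y,zz]); rv=(R0.inv()*M).as_rotvec()
        if best is None or np.linalg.norm(rv)<np.linalg.norm(best): best=rv
    print("at",np.round(o["ee_pos"],1),"t",round(o["t"],2),"-> trans",np.round(R0.inv().apply(p-o["ee_pos"]),1),"ang",np.round(best,3), "q6",round(o["qpos"][5],2))
E
python3 -c "
from h import *
plan([500,285,200],-7.9)
print(px2w('top',90,185,150))"
```

```text
at [187.5 596.2 222.7] t 1.3 -> trans [-391.5 -203.1   22.7] ang [-0.    -0.    -0.167] q6 -0.02
[558.73495845 616.11223985 150.        ]
```

```bash
python3 -m creep '[{"translation":[-391.5,-203,22.7],"angular":[0,0,-0.167],"jaw":0.6},{"translation":[-391.5,-203,22.7],"angular":[0,0,-0.167],"jaw":0.36},{"translation":[-391.5,-203,22.7],"angular":[0,0,-0.167],"jaw":0.36},{"translation":[-391.5,-203,22.7],"angular":[0,0,-0.167],"jaw":0.36},{"translation":[-391.5,-203,22.7],"angular":[0,0,-0.167],"jaw":0.36},{"translation":[-391.5,-203,22.7],"angular":[0,0,-0.167],"jaw":0.36},{"translation":[-391.5,-203,22.7],"angular":[0,0,-0.167],"jaw":0.36},{"translation":[-391.5,-203,22.7],"angular":[0,0,-0.167],"jaw":0.36}]'
python3 - <<'E'
from h import *
plan([500,285,200],-7.9)
t=snap("top","pics/t1.png");s=snap("scene","pics/s1.png")
def c(im,x,y,w,h,f): return cv2.resize(im[y:y+h,x:x+w],None,fx=f,fy=f,interpolation=cv2.INTER_CUBIC)
a=np.hstack([c(t,172,170,80,80,5),c(s,195,110,80,80,5)])
e=ctrl.get_obs()["ee_pos"]
for n,x0,y0,ox in(("top",172,170,0),("scene",195,110,400)):
    u=w2px(n,e); cv2.circle(a,(int((u[0]-x0)*5+ox+2),int((u[1]-y0)*5+2)),3,(0,255,0),1); print(n,u)
cv2.imwrite("pics/z3.png",a)
E
```

```text
t: 2.3
ee_pos: [502.5, 282.3, 199.9]
orientation: [0.224, 3.133, -0.0]
ft_force: [-0.1, 0.2, 0.9]
width: 31.6
grasp_force: 0.0
at [502.5 282.3 199.9] t 2.3 -> trans [ 2.8  2.3 -0.1] ang [-0.     0.001 -0.005] q6 -0.94
top [201.64860888 204.91134226]
scene [221.88784404 144.37025251]
```

View pics/z3.png

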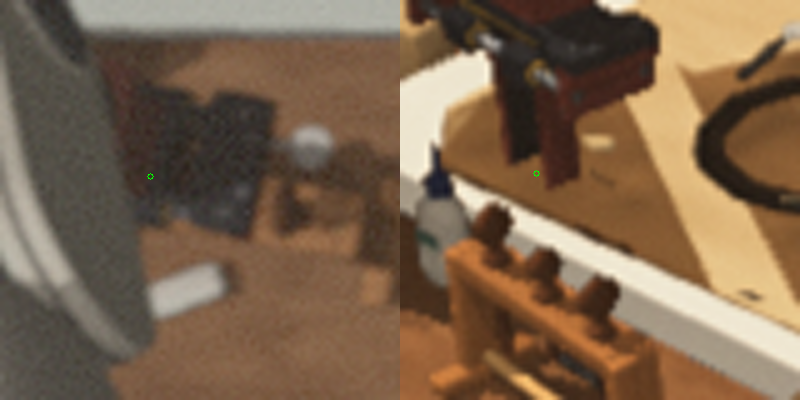

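In the scene crop the fingertips straddle about (542,172), with the marker at (537,173), so the calibration is consistent to about 1 px. The short peg head is at (540,262), right below the jaws. Now I'll go down and look closely before closing.

```bash
python3 -m creep '[{"translation":[2.2,2.3,30],"angular":[0,0,-0.003],"jaw":0.36},{"translation":[2.2,2.3,60],"angular":[0,0,-0.003],"jaw":0.36},{"translation":[2.2,2.3,75],"angular":[0,0,-0.003],"jaw":0.36},{"translation":[2.2,2.3,84],"angular":[0,0,-0.003],"jaw":0.36},{"translation":[2.2,2.3,84],"angular":[0,0,-0.003],"jaw":0.36},{"translation":[2.2,2.3,84],"angular":[0,0,-0.003],"jaw":0.36},{"translation":[2.2,2.3,84],"angular":[0,0,-0.003],"jaw":0.36},{"translation":[2.2,2.3,84],"angular":[0,0,-0.003],"jaw":0.36}]'
python3 - <<'E'
from h import *
plan([500,285,113.5],-7.9)
t=np.mean([snap("top") for i in range(3)],0).astype(np.uint8);s=np.mean([snap("scene") for i in range(3)],0).astype(np.uint8)
cv2.imwrite("pics/t2.png",t);cv2.imwrite("pics/s2.png",s)
def c(im,x,y,w,h,f): return cv2.resize(im[y:y+h,x:x+w],None,fx=f,fy=f,interpolation=cv2.INTER_CUBIC)
cv2.imwrite("pics/z4.png",c(s,200,125,60,60,9))
E
```

```text
t: 3.4
ee_pos: [498.5, 287.7, 116.5]
orientation: [0.212, 3.134, 0.001]
ft_force: [0.5, 0.7, -0.4]
width: 31.7
grasp_force: 0.0
at [498.5 287.7 116.5] t 3.4 -> trans [-1.9 -2.4  3. ] ang [0.    0.001 0.003] q6 -0.93
```

View pics/z4.png

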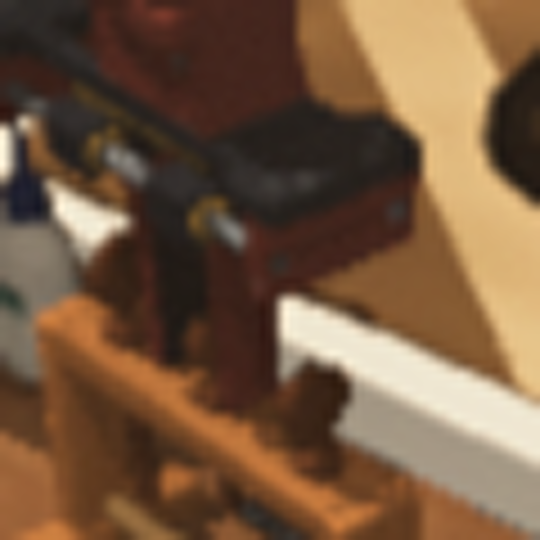

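The jaws straddle the short head: left finger tip at about (180,365), right one at (245,400), clear of the right-hand long peg at (310,400). I'll move back the 2 mm I overcorrected, lower 3 mm and close.

```bash
python3 -m creep '[{"translation":[-1.7,-2.2,2.8],"angular":[0,0,0.003],"jaw":0.36},{"translation":[-1.7,-2.2,2.8],"angular":[0,0,0.003],"jaw":0.36},{"translation":[-1.7,-2.2,2.8],"angular":[0,0,0.003],"jaw":0.1},{"translation":[-1.7,-2.2,2.8],"angular":[0,0,0.003],"jaw":0},{"translation":[-1.7,-2.2,2.8],"angular":[0,0,0.003],"jaw":0},{"translation":[-1.7,-2.2,2.8],"angular":[0,0,0.003],"jaw":0},{"translation":[-1.7,-2.2,2.8],"angular":[0,0,0.003],"jaw":0},{"translation":[-1.7,-2.2,2.8],"angular":[0,0,0.003],"jaw":0}]'
```

```text
t: 4.7
ee_pos: [499.6, 285.2, 113.2]
orientation: [-0.216, -3.134, 0.0]
ft_force: [-0.7, 0.6, -0.5]
width: 9.8
grasp_force: 30.0
```

Gripped: 9.8 mm wide, 30 N. Lifting and carrying it above the low row's free hole.

```bash
python3 - <<'E'
from h import *
K=info("top")
for n,u,v,z in(("top",*((np.array([698-400,174])+.5)/4-.5+[267,180]),68),("scene",*((np.array([676-460,484-280])+.5)/4-.5+[255,180]),68),("top",*((np.array([500-400,69])+.5)/4-.5+[267,180]),94),("scene",*((np.array([583-460,332-280])+.5)/4-.5+[255,180]),94)):
    print(n,np.round(px2w(n,u,v,z),1))
plan([468.5,-81.5,225],-1.2)
E
```

```text
top [468.9 -80.1  68. ]
scene [471.8 -80.5  68. ]
top [539.9  62.   94. ]
scene [542.3  65.9  94. ]
at [499.6 285.2 113.2] t 4.7 -> trans [ -19.6 -367.5 -111.8] ang [-0.    -0.    -0.117] q6 -0.93
```

```bash
python3 -m creep '[{"translation":[0,0,-60],"angular":[0,0,0],"jaw":0},{"translation":[0,0,-112],"angular":[0,0,0],"jaw":0},{"translation":[-19.6,-366.5,-112],"angular":[0,0,-0.117],"jaw":0},{"translation":[-19.6,-366.5,-112],"angular":[0,0,-0.117],"jaw":0},{"translation":[-19.6,-366.5,-112],"angular":[0,0,-0.117],"jaw":0},{"translation":[-19.6,-366.5,-112],"angular":[0,0,-0.117],"jaw":0},{"translation":[-19.6,-366.5,-112],"angular":[0,0,-0.117],"jaw":0},{"translation":[-19.6,-366.5,-112],"angular":[0,0,-0.117],"jaw":0}]'
python3 -m creep '[{"translation":[0,0,0],"angular":[0,0,0],"jaw":0},{"translation":[0,0,30],"angular":[0,0,0],"jaw":0},{"translation":[0,0,60],"angular":[0,0,0],"jaw":0},{"translation":[0,0,80],"angular":[0,0,0],"jaw":0},{"translation":[0,0,80],"angular":[0,0,0],"jaw":0},{"translation":[0,0,80],"angular":[0,0,0],"jaw":0},{"translation":[0,0,80],"angular":[0,0,0],"jaw":0},{"translation":[0,0,80],"angular":[0,0,0],"jaw":0}]'
python3 - <<'E'
from h import *
plan([469,-80.5,145],-1.2)
t=np.mean([snap("top") for i in range(3)],0).astype(np.uint8);s=np.mean([snap("scene") for i in range(3)],0).astype(np.uint8)
cv2.imwrite("pics/t3.png",t);cv2.imwrite("pics/s3.png",s)
def c(im,x,y,w,h,f): return cv2.resize(im[y:y+h,x:x+w],None,fx=f,fy=f,interpolation=cv2.INTER_CUBIC)
cv2.imwrite("pics/z5.png",np.hstack([c(s,280,185,60,75,8),c(t,320,195,40,75,8)]))
e=ctrl.get_obs()["ee_pos"]
print(w2px("scene",[469,-80.5,68]),w2px("scene",e-[0,0,53.2]))
E
```

```text
t: 5.7
ee_pos: [468.2, -82.6, 225.5]
orientation: [0.033, 3.141, -0.0]
ft_force: [0.5, 0.3, -0.1]
width: 10.0
grasp_force: 30.0
t: 6.7
ee_pos: [469.1, -80.5, 145.9]
orientation: [0.033, 3.14, -0.0]
ft_force: [-0.7, 0.5, -0.5]
width: 9.8
grasp_force: 30.0
at [469.1 -80.5 145.9] t 6.7 -> trans [ 0.1 -0.   0.9] ang [-0.     0.001  0.   ] q6 -1.75
[308.025258  231.1223493] [308.10002435 224.73908611]
```

View pics/z5.png

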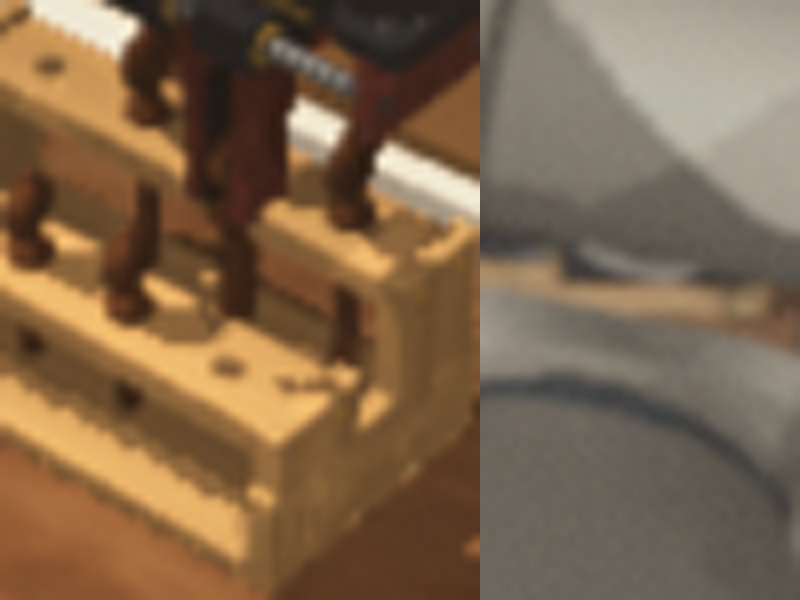

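The tip is at crop (237,312), the hole at (229,366), so the tip sits about 1 px (2 mm) to the right. I'll shift by (-1.5,+0.8) mm and feel the way in.

```bash
python3 -m creep '[{"translation":[1.5,0.8,10],"angular":[0,0,0],"jaw":0},{"translation":[1.5,0.8,20],"angular":[0,0,0],"jaw":0},{"translation":[1.5,0.8,22],"angular":[0,0,0],"jaw":0},{"translation":[1.5,0.8,24],"angular":[0,0,0],"jaw":0},{"translation":[1.5,0.8,26],"angular":[0,0,0],"jaw":0},{"translation":[1.5,0.8,28],"angular":[0,0,0],"jaw":0},{"translation":[1.5,0.8,30],"angular":[0,0,0],"jaw":0},{"translation":[1.5,0.8,30],"angular":[0,0,0],"jaw":0}]'
python3 -c "
from h import *
o=ctrl.get_obs();print(o['ee_pos'],o['ft_force'],o['moment'])
s=np.mean([snap('scene') for i in range(3)],0).astype(np.uint8);cv2.imwrite('pics/s4.png',s)"
```

```text
t: 8.0
ee_pos: [467.5, -79.8, 115.2]
orientation: [0.033, 3.141, -0.0]
ft_force: [1.7, -0.9, -1.6]
width: 9.7
grasp_force: 30.0
[467.49650203 -79.76825432 115.17476686] [ 1.72369346 -0.87593742 -1.59824833] [-0.17595758 -0.3457887   0.00361556]
```

```bash
python3 -m creep '[{"translation":[-0.5,-0.3,2],"angular":[0,0,0],"jaw":0},{"translation":[-0.5,-0.3,7],"angular":[0,0,0],"jaw":0},{"translation":[-0.5,-0.3,12],"angular":[0,0,0],"jaw":0},{"translation":[-0.5,-0.3,17],"angular":[0,0,0],"jaw":0},{"translation":[-0.5,-0.3,22],"angular":[0,0,0],"jaw":0},{"translation":[-0.5,-0.3,26],"angular":[0,0,0],"jaw":0},{"translation":[-0.5,-0.3,30],"angular":[0,0,0],"jaw":0},{"translation":[-0.5,-0.3,30],"angular":[0,0,0],"jaw":0}]'
python3 -c "
from h import *
o=ctrl.get_obs();print(o['ee_pos'],o['ft_force'],o['moment'])
s=np.mean([snap('scene') for i in range(3)],0).astype(np.uint8);cv2.imwrite('pics/s5.png',s)
cv2.imwrite('pics/z6.png',np.hstack([cv2.resize(cv2.imread(f)[185:260,285:335],None,fx=8,fy=8,interpolation=2) for f in('pics/s4.png','pics/s5.png')]))"
```

```text
t: 9.15
ee_pos: [467.8, -80.0, 84.9]
orientation: [0.033, 3.141, -0.0]
ft_force: [3.0, -0.6, -1.0]
width: 9.6
grasp_force: 30.0
[467.80350974 -79.99313874  84.88487889] [ 3.03400867 -0.5803614  -1.00195086] [-0.17008751 -0.51541883  0.05364585]
```

View pics/z6.png

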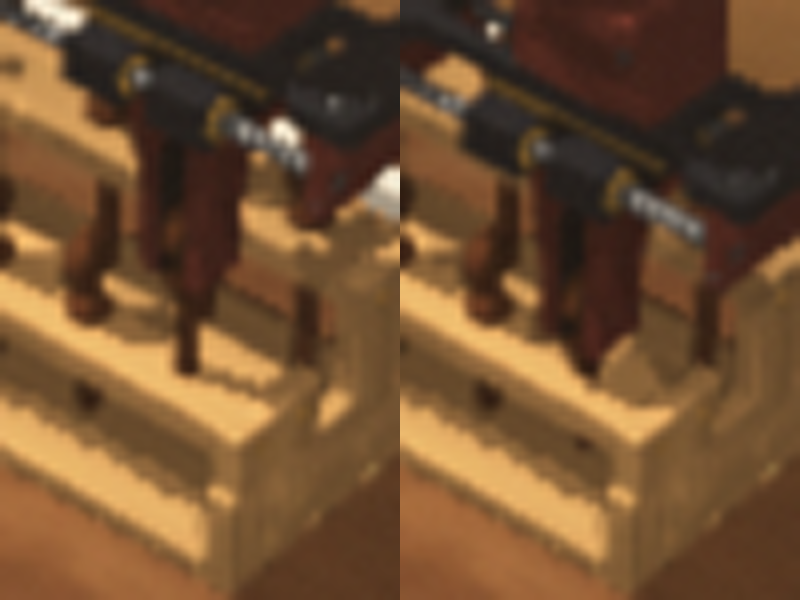

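The left frame shows the tip entering the hole, and the right frame shows the shaft under the board at (585,440). It's in the hole. A small side force in +x says to ease 1 mm that way. I'll seat it, release and rise.

```bash
python3 -m creep '[{"translation":[-1,-0.2,2],"angular":[0,0,0],"jaw":0},{"translation":[-1,-0.2,5],"angular":[0,0,0],"jaw":0},{"translation":[-1,-0.2,8],"angular":[0,0,0],"jaw":0},{"translation":[-1,-0.2,9.3],"angular":[0,0,0],"jaw":0},{"translation":[-1,-0.2,9.3],"angular":[0,0,0],"jaw":0},{"translation":[-1,-0.2,9.3],"angular":[0,0,0],"jaw":0},{"translation":[-1,-0.2,9.3],"angular":[0,0,0],"jaw":0.28},{"translation":[-1,-0.2,9.3],"angular":[0,0,0],"jaw":0.28}]'
python3 -m creep '[{"translation":[0,0,0],"angular":[0,0,0],"jaw":0.28},{"translation":[0,0,0],"angular":[0,0,0],"jaw":0.28},{"translation":[0,0,-15],"angular":[0,0,0],"jaw":0.28},{"translation":[0,0,-40],"angular":[0,0,0],"jaw":0.28},{"translation":[0,0,-80],"angular":[0,0,0],"jaw":0.28},{"translation":[0,0,-125],"angular":[0,0,0],"jaw":0.3},{"translation":[0,0,-125],"angular":[0,0,0],"jaw":0.36},{"translation":[0,0,-125],"angular":[0,0,0],"jaw":0.36}]'
python3 - <<'E'
from h import *
s=snap("scene","pics/s6.png")
from fit import *
x,y=500.2,284.8
for d in(56,-56):
    a=np.radians(-7.9); plan([x-np.sin(a)*d,y+np.cos(a)*d,200],-7.9)
E
```

```text
t: 10.3
ee_pos: [468.8, -80.2, 76.0]
orientation: [0.033, 3.141, -0.0]
ft_force: [-0.5, -0.1, -0.2]
width: 23.7
grasp_force: 0.0
t: 11.3
ee_pos: [468.4, -80.1, 201.1]
orientation: [0.033, 3.141, -0.0]
ft_force: [-0.8, 0.4, -0.2]
width: 31.7
grasp_force: 0.0
at [468.  -80.1 200.4] t 11.35 -> trans [-31.2 421.1   0.5] ang [ 0.    -0.001  0.117] q6 -1.74
at [468.  -80.1 200.4] t 11.35 -> trans [-18.1 309.8   0.5] ang [ 0.    -0.001  0.117] q6 -1.74
```

Released and lifted. Next, the right-hand long peg of the strip.

```bash
python3 -m creep '[{"translation":[-18.7,309.8,0],"angular":[0,0,0.117],"jaw":0.36},{"translation":[-18.7,309.8,0],"angular":[0,0,0.117],"jaw":0.36},{"translation":[-18.7,309.8,0],"angular":[0,0,0.117],"jaw":0.36},{"translation":[-18.7,309.8,0],"angular":[0,0,0.117],"jaw":0.36},{"translation":[-18.7,309.8,0],"angular":[0,0,0.117],"jaw":0.36},{"translation":[-18.7,309.8,0],"angular":[0,0,0.117],"jaw":0.36},{"translation":[-18.7,309.8,0],"angular":[0,0,0.117],"jaw":0.36},{"translation":[-18.7,309.8,20],"angular":[0,0,0.117],"jaw":0.36}]'
python3 - <<'E'
from h import *
t=snap("top","pics/t6.png");s=snap("scene","pics/s6.png");plan([493,229.3,116],-7.9)
a=np.hstack([cv2.resize(i[y:y+75,x:x+50],None,fx=8,fy=8,interpolation=2) for i,x,y in((s,220,130),(s,285,185))])
cv2.imwrite("pics/z7.png",a)
E
```

```text
t: 12.35
ee_pos: [494.3, 228.1, 181.1]
orientation: [0.218, 3.133, 0.001]
ft_force: [-0.4, 1.0, -0.7]
width: 31.8
grasp_force: 0.0
at [492.3 226.9 178.8] t 12.45 -> trans [-0.7  2.6 62.8] ang [-0.003 -0.004 -0.002] q6 -1.02
```

View pics/z7.png

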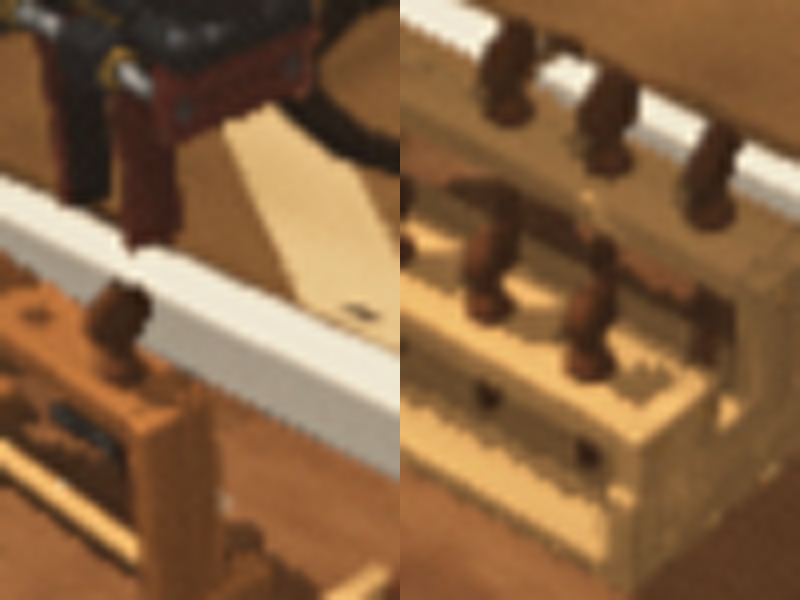

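The short peg is seated on its collar at (590,370) in the right panel. The jaws centre at (120,218), right above the long peg head at (120,315). Descending and gripping.

```bash
python3 -m creep '[{"translation":[0,0,30],"angular":[0,0,0],"jaw":0.36},{"translation":[0,0,50],"angular":[0,0,0],"jaw":0.36},{"translation":[0,0,64],"angular":[0,0,0],"jaw":0.36},{"translation":[0,0,64],"angular":[0,0,0],"jaw":0.36},{"translation":[0,0,64],"angular":[0,0,0],"jaw":0.1},{"translation":[0,0,64],"angular":[0,0,0],"jaw":0},{"translation":[0,0,64],"angular":[0,0,0],"jaw":0},{"translation":[0,0,64],"angular":[0,0,0],"jaw":0}]'
python3 - <<'E'
from h import *
o=ctrl.get_obs();print(o['ee_pos'],o['width'],o['grasp_force'],o['ft_force'])
plan([540.5,62.5,240],-1.2)
E
```

```text
t: 13.45
ee_pos: [494.3, 229.4, 117.5]
orientation: [0.216, 3.133, 0.001]
ft_force: [0.9, -0.3, 5.2]
width: 9.9
grasp_force: 30.0
[494.26756449 229.37422599 117.52196143] 9.934200966136617 30.00064104795456 [ 0.8950519  -0.25187351  5.15126848]
at [494.3 229.4 117.5] t 13.45 -> trans [ -68.8 -158.9 -122.5] ang [ 0.001  0.001 -0.117] q6 -1.02
```

```bash
python3 -m creep '[{"translation":[0,0,-60],"angular":[0,0,0],"jaw":0},{"translation":[0,0,-122],"angular":[0,0,0],"jaw":0},{"translation":[-68,-159,-122],"angular":[0,0,-0.117],"jaw":0},{"translation":[-68,-159,-122],"angular":[0,0,-0.117],"jaw":0},{"translation":[-68,-159,-122],"angular":[0,0,-0.117],"jaw":0},{"translation":[-68,-159,-122],"angular":[0,0,-0.117],"jaw":0},{"translation":[-68,-159,-90],"angular":[0,0,-0.117],"jaw":0},{"translation":[-68,-159,-80],"angular":[0,0,-0.117],"jaw":0}]'
python3 -m creep '[{"translation":[0,0,0],"angular":[0,0,0],"jaw":0},{"translation":[0,0,0],"angular":[0,0,0],"jaw":0},{"translation":[0,0,0],"angular":[0,0,0],"jaw":0},{"translation":[0,0,0],"angular":[0,0,0],"jaw":0},{"translation":[0,0,0],"angular":[0,0,0],"jaw":0},{"translation":[0,0,0],"angular":[0,0,0],"jaw":0},{"translation":[0,0,0],"angular":[0,0,0],"jaw":0},{"translation":[0,0,0],"angular":[0,0,0],"jaw":0}]'
python3 - <<'E'
from h import *
s=np.mean([snap("scene") for i in range(4)],0).astype(np.uint8); cv2.imwrite("pics/s7.png",s)
plan([539.7,62.3,185],-1.2)
e=ctrl.get_obs()["ee_pos"]; print(ctrl.get_obs()["ft_force"],w2px("scene",[539.7,62.4,94]),w2px("scene",e-[0,0,82.5]))
cv2.imwrite("pics/z8.png",cv2.resize(s[150:225,250:340],None,fx=8,fy=8,interpolation=2))
E
```

```text
t: 14.45
ee_pos: [537.9, 62.9, 195.3]
orientation: [-0.032, -3.138, 0.0]
ft_force: [-0.1, -0.2, 0.1]
width: 9.8
grasp_force: 30.0
t: 15.45
ee_pos: [539.3, 62.3, 196.9]
orientation: [-0.033, -3.141, 0.0]
ft_force: [0.6, -0.4, 0.0]
width: 10.0
grasp_force: 30.0
at [539.3  62.3 196.8] t 15.65 -> trans [-0.4  0.  11.8] ang [ 0. -0.  0.] q6 -1.46
[-0.50561645  0.49502792 -0.09092883] [285.70344579 193.45097468] [285.56939132 188.11747916]
```

View pics/z8.png

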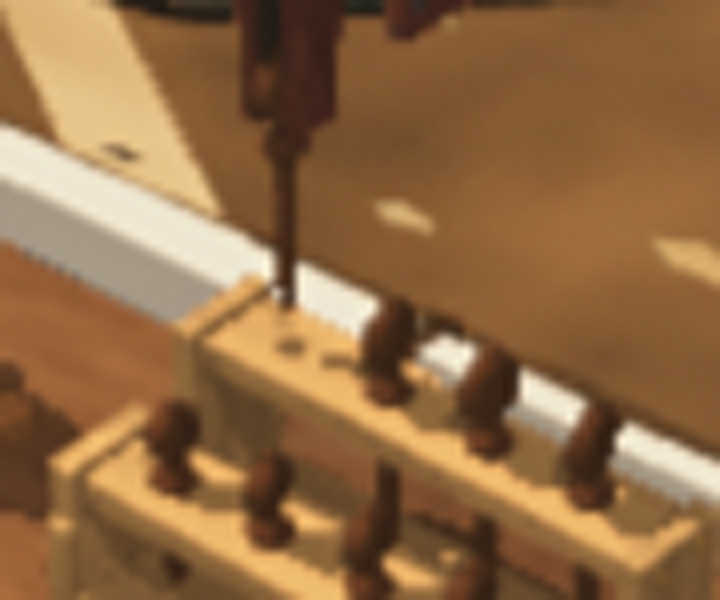

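The tip is at crop (286,304) and the hole at (291,345), so the tip is about 1 mm left of the hole. I've now viewed 10 pictures, so the rest goes by numbers. Shifting and feeling in.

```bash
python3 -m creep '[{"translation":[-0.8,-0.5,10],"angular":[0,0,0],"jaw":0},{"translation":[-0.8,-0.5,16],"angular":[0,0,0],"jaw":0},{"translation":[-0.8,-0.5,19],"angular":[0,0,0],"jaw":0},{"translation":[-0.8,-0.5,22],"angular":[0,0,0],"jaw":0},{"translation":[-0.8,-0.5,24],"angular":[0,0,0],"jaw":0},{"translation":[-0.8,-0.5,26],"angular":[0,0,0],"jaw":0},{"translation":[-0.8,-0.5,28],"angular":[0,0,0],"jaw":0},{"translation":[-0.8,-0.5,28],"angular":[0,0,0],"jaw":0}]'
python3 -c "
from h import *
for i in range(2):
  ctrl.get_image('scene');o=ctrl.get_obs();print(o['ee_pos'],o['ft_force'],o['moment'])"
```

```text
t: 16.65
ee_pos: [540.1, 61.8, 168.8]
orientation: [-0.033, -3.141, 0.0]
ft_force: [0.5, -0.5, 0.3]
width: 9.8
grasp_force: 30.0
[540.10159453  61.80224312 168.86586135] [ 0.13692863 -0.57589258 -0.11290468] [ 0.08926414 -0.04864752  0.03136351]
[540.13554497  61.80411827 168.91531205] [-0.15262644  0.23739978 -0.0418533 ] [-0.02691739 -0.01868235  0.03721402]
```

```bash
python3 -m creep '[{"translation":[0,0,8],"angular":[0,0,0],"jaw":0},{"translation":[0,0,16],"angular":[0,0,0],"jaw":0},{"translation":[0,0,24],"angular":[0,0,0],"jaw":0},{"translation":[0,0,32],"angular":[0,0,0],"jaw":0},{"translation":[0,0,40],"angular":[0,0,0],"jaw":0},{"translation":[0,0,47],"angular":[0,0,0],"jaw":0},{"translation":[0,0,53],"angular":[0,0,0],"jaw":0},{"translation":[0,0,53],"angular":[0,0,0],"jaw":0}]'
python3 -c "
from h import *
for i in range(2):
  ctrl.get_image('scene');o=ctrl.get_obs();print(o['ee_pos'],o['ft_force'],o['moment'])"
```

```text
t: 17.75
ee_pos: [540.4, 61.9, 115.5]
orientation: [0.033, 3.141, 0.0]
ft_force: [2.7, -0.3, -1.9]
width: 9.8
grasp_force: 30.0
[540.45426547  61.87463435 115.71631815] [ 3.58441744  0.27051255 -2.76394149] [ 0.14936575 -0.63205077 -0.00944885]
[540.48225843  61.86360383 115.88823249] [ 3.19640635  0.25860561 -1.89426117] [ 0.1682758  -0.64983937  0.01170847]
```

```bash
python3 -m creep '[{"translation":[-1,0,0],"angular":[0,0,0],"jaw":0},{"translation":[-1.3,0,2],"angular":[0,0,0],"jaw":0},{"translation":[-1.3,0,4],"angular":[0,0,0],"jaw":0},{"translation":[-1.3,0,6],"angular":[0,0,0],"jaw":0},{"translation":[-1.3,0,8],"angular":[0,0,0],"jaw":0},{"translation":[-1.3,0,9.5],"angular":[0,0,0],"jaw":0},{"translation":[-1.3,0,9.5],"angular":[0,0,0],"jaw":0},{"translation":[-1.3,0,9.5],"angular":[0,0,0],"jaw":0}]'
python3 -c "
from h import *
for i in range(2):
  ctrl.get_image('scene');o=ctrl.get_obs();print(o['ee_pos'],o['ft_force'],o['moment'])"
```

```text
t: 18.85
ee_pos: [541.4, 61.8, 106.4]
orientation: [0.033, 3.141, -0.0]
ft_force: [0.0, -0.6, -1.0]
width: 10.0
grasp_force: 30.0
[541.47580785  61.76136596 106.44162957] [-0.07389837  0.31481986 -1.05383896] [-0.01131181  0.01281413 -0.02931701]
[541.48021223  61.78212268 106.45173973] [ 0.36129825 -0.03692623  0.39843546] [-0.00414599 -0.02272563 -0.00353538]
```

```bash
python3 -m creep '[{"translation":[0,0,0.8],"angular":[0,0,0],"jaw":0},{"translation":[0,0,0.8],"angular":[0,0,0],"jaw":0.28},{"translation":[0,0,0.8],"angular":[0,0,0],"jaw":0.28},{"translation":[0,0,0.8],"angular":[0,0,0],"jaw":0.28},{"translation":[0,0,-20],"angular":[0,0,0],"jaw":0.28},{"translation":[0,0,-60],"angular":[0,0,0],"jaw":0.36},{"translation":[0,0,-94],"angular":[0,0,0],"jaw":0.36},{"translation":[0,0,-94],"angular":[0,0,0],"jaw":0.36}]'
python3 - <<'E'
from h import *
a=np.radians(-7.9); plan([501.5-np.sin(a)*56,284.8+np.cos(a)*56,200],-7.9)
s=snap("scene","pics/s8.png"); o=ctrl.get_obs(); print(o["width"])
# dark-peg vertical extents near each long-row hole: compare head top/collar rows with neighbours
hsv=cv2.cvtColor(s,cv2.COLOR_BGR2HSV)
for k,yy in enumerate((72,24,-24,-72)):
    c,sn=np.cos(-.021),np.sin(-.021); h=[504+c*34-sn*yy,-10+sn*34+c*yy]
    u=w2px("scene",[*h,94]); x=int(round(u[0])); top=w2px("scene",[*h,137])
    col=s[int(top[1])-6:int(u[1])+6, x-1:x+2].mean(1).mean(1)
    print(yy,np.round(u,1),np.round(top,1),np.round(col).astype(int).tolist())
E
```

```text
t: 19.95
ee_pos: [543.2, 62.0, 203.0]
orientation: [0.033, 3.136, 0.001]
ft_force: [0.5, -0.4, -0.2]
width: 31.7
grasp_force: 0.0
at [543.2  62.  203. ] t 19.95 -> trans [ 39.8 277.5   2.9] ang [0.001 0.005 0.117] q6 -1.46
31.771590027502878
72 [285.9 193.6] [285.8 182.1] [84, 83, 83, 86, 78, 70, 62, 56, 49, 43, 41, 39, 39, 40, 42, 46, 57, 53, 65, 141, 174, 172, 140]
24 [298.  199.8] [298.  188.2] [93, 93, 92, 88, 79, 82, 84, 67, 53, 47, 44, 41, 39, 40, 43, 49, 58, 57, 69, 157, 179, 178, 152]
-24 [310.3 206.3] [310.6 194.6] [99, 99, 97, 89, 78, 95, 94, 75, 60, 52, 45, 44, 41, 40, 43, 47, 58, 62, 59, 114, 170, 180, 163, 128]
-72 [323.1 212.9] [323.6 201.2] [85, 84, 79, 68, 87, 127, 110, 90, 71, 56, 52, 44, 43, 40, 39, 46, 60, 60, 70, 158, 178, 179, 161]
```

The new peg's brightness profile matches its neighbours, so it's home. Now the last long peg, at the strip's left end.

```bash
python3 -m creep '[{"translation":[39.2,277.7,0],"angular":[0,0,0.117],"jaw":0.36},{"translation":[39.2,277.7,0],"angular":[0,0,0.117],"jaw":0.36},{"translation":[39.2,277.7,0],"angular":[0,0,0.117],"jaw":0.36},{"translation":[39.2,277.7,0],"angular":[0,0,0.117],"jaw":0.36},{"translation":[39.2,277.7,0],"angular":[0,0,0.117],"jaw":0.36},{"translation":[39.2,277.7,0],"angular":[0,0,0.117],"jaw":0.36},{"translation":[39.2,277.7,0],"angular":[0,0,0.117],"jaw":0.36},{"translation":[39.2,277.7,0],"angular":[0,0,0.117],"jaw":0.36}]'
python3 - <<'E'
from h import *
for i in range(4): ctrl.get_image("scene")
plan([508,340.2,116],-7.9)
E
```

```text
t: 21.0
ee_pos: [508.0, 338.8, 199.8]
orientation: [-0.218, -3.133, 0.001]
ft_force: [0.6, -0.0, 0.2]
width: 31.3
grasp_force: 0.0
at [508.3 339.4 200.5] t 21.2 -> trans [ 0.4  0.7 84.5] ang [ 0.     0.    -0.001] q6 -0.86
```

```bash
python3 -m creep '[{"translation":[0.4,0.7,40],"angular":[0,0,0],"jaw":0.36},{"translation":[0.4,0.7,70],"angular":[0,0,0],"jaw":0.36},{"translation":[0.4,0.7,84.5],"angular":[0,0,0],"jaw":0.36},{"translation":[0.4,0.7,84.5],"angular":[0,0,0],"jaw":0.36},{"translation":[0.4,0.7,84.5],"angular":[0,0,0],"jaw":0.36},{"translation":[0.4,0.7,84.5],"angular":[0,0,0],"jaw":0.36},{"translation":[0.4,0.7,84.5],"angular":[0,0,0],"jaw":0.36},{"translation":[0.4,0.7,84.5],"angular":[0,0,0],"jaw":0.36}]'
python3 -m creep '[{"translation":[0,0,0],"angular":[0,0,0],"jaw":0.2},{"translation":[0,0,0],"angular":[0,0,0],"jaw":0.1},{"translation":[0,0,0],"angular":[0,0,0],"jaw":0},{"translation":[0,0,0],"angular":[0,0,0],"jaw":0},{"translation":[0,0,0],"angular":[0,0,0],"jaw":0},{"translation":[0,0,0],"angular":[0,0,0],"jaw":0},{"translation":[0,0,0],"angular":[0,0,0],"jaw":0},{"translation":[0,0,0],"angular":[0,0,0],"jaw":0}]'
```

```text
t: 22.2
ee_pos: [507.8, 341.1, 116.3]
orientation: [0.216, 3.134, 0.001]
ft_force: [0.7, -0.9, -0.4]
width: 31.6
grasp_force: 0.0
t: 23.2
ee_pos: [507.7, 341.0, 115.9]
orientation: [-0.216, -3.134, 0.0]
ft_force: [-0.7, -0.8, -0.0]
width: 9.9
grasp_force: 30.0
```

Gripped without preload: the collar's underside is 9.9 mm below the TCP, so the string hole is 51.9 mm below it. Lifting and carrying halfway, while I refine the inspection camera's pose from the first pictures.

```bash
python3 -m creep '[{"translation":[0,0,-62],"angular":[0,0,0],"jaw":0},{"translation":[0,0,-125],"angular":[0,0,0],"jaw":0},{"translation":[-70.8,-351.4,-125],"angular":[0,0,-0.2],"jaw":0},{"translation":[-70.8,-351.4,-125],"angular":[0,0,-0.2],"jaw":0},{"translation":[-70.8,-351.4,-125],"angular":[0,0,-0.2],"jaw":0},{"translation":[-70.8,-351.4,-125],"angular":[0,0,-0.2],"jaw":0},{"translation":[-70.8,-351.4,-125],"angular":[0,0,-0.2],"jaw":0},{"translation":[-70.8,-351.4,-125],"angular":[0,0,-0.2],"jaw":0}]'
python3 - <<'E'
from h import *
T=np.mean([snap("top") for i in range(12)],0);S=np.mean([snap("scene") for i in range(12)],0)
cv2.imwrite("pics/tc.png",T);cv2.imwrite("pics/sc.png",S)
# barrel in top: brightness profile across lens axis direction at stations along the axis
from scipy.ndimage import map_coordinates
o=np.array([676.7,-340.]);a=np.radians(15.43);ax=np.array([np.cos(a),np.sin(a)]);ny=np.array([-np.sin(a),np.cos(a)])
for n,I in(("top",T.mean(2)),("scene",S.mean(2))):
  for l in np.arange(-84,76,8):
    pr=[]
    for w in np.arange(-30,31,3):
        u=w2px(n,[*(o+ax*l+ny*w),120]); pr.append(map_coordinates(I,[[u[1]],[u[0]]],order=1)[0])
    print(n,l,np.round(pr).astype(int).tolist())
plan([551.4,-374.6,241],15.4)
E
```

```text
t: 24.2
ee_pos: [529.4, -19.2, 241.1]
orientation: [-0.096, 3.14, -0.0]
ft_force: [0.3, -1.0, -0.1]
width: 9.9
grasp_force: 30.0
top -84 [61, 61, 62, 61, 61, 62, 62, 63, 63, 64, 64, 64, 64, 64, 63, 62, 63, 62, 62, 62, 61]
top -76 [59, 59, 58, 59, 60, 63, 65, 66, 68, 71, 71, 70, 70, 69, 66, 65, 64, 63, 62, 64, 63]
top -68 [63, 63, 61, 56, 52, 56, 62, 67, 69, 69, 67, 62, 55, 49, 41, 41, 52, 60, 64, 66, 66]
top -60 [66, 64, 64, 57, 52, 50, 51, 56, 54, 51, 52, 54, 56, 56, 53, 52, 55, 61, 63, 64, 65]
top -52 [61, 60, 61, 67, 85, 103, 113, 117, 119, 118, 114, 108, 102, 94, 84, 72, 60, 55, 56, 56, 55]
top -44 [61, 62, 62, 68, 84, 102, 112, 115, 118, 116, 112, 108, 102, 94, 83, 71, 60, 57, 58, 58, 60]
top -36 [70, 72, 72, 62, 53, 57, 66, 69, 70, 69, 69, 63, 55, 47, 40, 35, 47, 68, 79, 80, 80]
top -28 [87, 94, 93, 76, 51, 32, 28, 28, 29, 31, 30, 29, 29, 30, 27, 32, 45, 67, 79, 80, 80]
top -20 [91, 91, 90, 86, 78, 72, 72, 73, 71, 69, 68, 69, 70, 69, 68, 68, 71, 78, 81, 82, 82]
top -12 [88, 88, 88, 88, 94, 103, 110, 115, 117, 114, 111, 107, 101, 93, 84, 77, 76, 79, 81, 81, 81]
top -4 [89, 89, 8
[... 2610 characters left out ...]
6, 219, 165, 93, 76, 156, 173, 157, 85]
scene 44 [105, 104, 103, 102, 96, 51, 30, 42, 101, 187, 216, 221, 222, 188, 94, 41, 57, 98, 119, 115, 79]
scene 52 [111, 111, 111, 111, 104, 68, 32, 29, 62, 127, 148, 143, 161, 134, 61, 36, 53, 89, 105, 106, 102]
scene 60 [106, 107, 108, 108, 105, 80, 45, 35, 44, 90, 118, 128, 132, 117, 62, 41, 60, 97, 108, 108, 108]
scene 68 [100, 100, 100, 100, 103, 115, 129, 121, 116, 150, 175, 190, 192, 182, 153, 105, 84, 97, 103, 105, 102]
at [529.5 -16.9 240.9] t 25.4 -> trans [ 4.000e-01 -3.584e+02 -1.000e-01] ang [ 0.    -0.    -0.207] q6 -1.69[ WARN:0@12.437] global loadsave.cpp:1063 imwrite_ Unsupported depth image for selected encoder is fallbacked to CV_8U.
```

```bash
cat > lens.py <<'E'
from h import *
from scipy.optimize import minimize
from scipy.ndimage import map_coordinates
S=cv2.imread("pics/sc.png").mean(2).astype(float);T=cv2.imread("pics/tc.png").mean(2).astype(float)
a=np.radians(15.5);ax=np.array([np.cos(a),np.sin(a),0]);ny=np.array([-np.sin(a),np.cos(a),0]);O=np.array([676.7,-340.,120])
r=np.arange(0,21,1.);th=np.linspace(0,2*np.pi,48,endpoint=False)
def rings(d):
    # ring intensities on the lens plane, centre shifted in the image by d px
    c=O-70*ax; P=[w2px("scene",c+ny*q*np.cos(t)+np.array([0,0,q*np.sin(t)])) for q in r for t in th]
    P=np.array(P)+d; return map_coordinates(S,[P[:,1],P[:,0]],order=1).reshape(len(r),-1)
best=min(((rings(np.array([du,dv]))[:18].std(1).mean(),du,dv) for du in np.arange(-3,3.1,.5) for dv in np.arange(-3,3.1,.5)))
b2=min(((rings(np.array([du,dv]))[:18].std(1).mean(),du,dv) for du in best[1]+np.arange(-.5,.6,.125) for dv in best[2]+np.arange(-.5,.6,.125)))
print("lens px",w2px("scene",O-70*ax),"shift",b2); print(np.round(rings(np.array(b2[1:])).mean(1)).tolist())
for l,s in(("axial",range(-90,-40,2)),("rear",range(44,76,2))):
    U=np.array([w2px("top",O+ax*q) for q in s]); print(l,list(zip(s,np.round(map_coordinates(T,[U[:,1],U[:,0]],order=1)).astype(int).tolist())))
E
python3 lens.py
```

```text
Traceback (most recent call last):
  File "lens.py", line 11, in <module>
    best=min(((rings(np.array([du,dv]))[:18].std(1).mean(),du,dv) for du in np.arange(-3,3.1,.5) for dv in np.arange(-3,3.1,.5)))
  File "lens.py", line 11, in <genexpr>
    best=min(((rings(np.array([du,dv]))[:18].std(1).mean(),du,dv) for du in np.arange(-3,3.1,.5) for dv in np.arange(-3,3.1,.5)))
               ~~~~~^^^^^^^^^^^^^^^^^^^
  File "lens.py", line 9, in rings
    c=O-70*ax; P=[w2px("scene",c+ny*q*np.cos(t)+np.array([0,0,q*np.sin(t)])) for q in r for t in th]
                  ~~~~^^^^^^^^^^^^^^^^^^^^^^^^^^^^^^^^^^^^^^^^^^^^^^^^^^^^^^
  File "h.py", line 11, in w2px
    K,T,_=info(n); q=T[:3,:3].T@(np.asarray(p)-T[:3,3]); q=K@[q[0],-q[1],-q[2]]; return q[:2]/q[2]
          ~~~~^^^
  File "h.py", line 5, in info
    c=ctrl.camera_info(n); return np.array(c["camera_matrix"]),np.array(c["world_from_camera"]),c
ValueError: time passes only in moves, steps and waits
```

```bash
python3 -m creep '[{"translation":[0.4,-358,0],"angular":[0,0,-0.207],"jaw":0},{"translation":[0.4,-358,0],"angular":[0,0,-0.207],"jaw":0},{"translation":[0.4,-358,0],"angular":[0,0,-0.207],"jaw":0},{"translation":[0.4,-358,0],"angular":[0,0,-0.207],"jaw":0},{"translation":[0.4,-358,0],"angular":[0,0,-0.207],"jaw":0},{"translation":[0.4,-358,0],"angular":[0,0,-0.207],"jaw":0},{"translation":[0.4,-358,0],"angular":[0,0,-0.207],"jaw":0},{"translation":[0.4,-358,0],"angular":[0,0,-0.207],"jaw":0}]'
python3 -c "
from h import *
for i in range(4): ctrl.get_image('scene')
plan([551.4,-374.6,172],15.5)"
```

```text
t: 26.4
ee_pos: [551.0, -373.6, 240.4]
orientation: [0.421, -3.113, -0.002]
ft_force: [-0.8, 0.6, 0.8]
width: 10.3
grasp_force: 30.0
at [ 551.6 -372.7  241.1] t 26.6 -> trans [ 0.7 -1.8 69.1] ang [ 0. -0.  0.] q6 -2.45
```

```bash
sed -i '1i import functools' h.py; sed -i 's/^def info/@functools.lru_cache\ndef info/' h.py; python3 lens.py; python3 -m creep '[{"translation":[0.7,-1.8,20],"angular":[0,0,0],"jaw":0},{"translation":[0.7,-1.8,40],"angular":[0,0,0],"jaw":0},{"translation":[0.7,-1.8,55],"angular":[0,0,0],"jaw":0},{"translation":[0.7,-1.8,65],"angular":[0,0,0],"jaw":0},{"translation":[0.7,-1.8,69],"angular":[0,0,0],"jaw":0},{"translation":[0.7,-1.8,69],"angular":[0,0,0],"jaw":0},{"translation":[0.7,-1.8,69],"angular":[0,0,0],"jaw":0},{"translation":[0.7,-1.8,69],"angular":[0,0,0],"jaw":0}]'
python3 - <<'E'
from h import *
S=np.mean([snap("scene") for i in range(12)],0);cv2.imwrite("pics/sp.png",S.astype(np.uint8))
plan([551.4,-374.6,172],15.5)
e=ctrl.get_obs()["ee_pos"]; tip=w2px("scene",e-[0,0,81.9]);col=w2px("scene",e-[0,0,9.9]);print("tip px",tip,"hole px",w2px("scene",e-[0,0,51.9]),"collar",col)
d=(S-cv2.imread("pics/sc.png")).mean(2)
x=int(tip[0])
print("cols",x-12,x+12)
for v in range(int(col[1])-3,int(tip[1])+6): print(v,np.round(d[v,x-12:x+13]).astype(int).tolist())
E
```

```text
lens px [421.01795592 232.89498558] shift (np.float64(10.967008998228316), np.float64(0.375), np.float64(0.0))
[97.0, 96.0, 94.0, 91.0, 88.0, 87.0, 88.0, 91.0, 99.0, 110.0, 118.0, 121.0, 120.0, 113.0, 102.0, 93.0, 86.0, 83.0, 82.0, 82.0, 84.0]
axial [(-90, 64), (-88, 64), (-86, 64), (-84, 64), (-82, 65), (-80, 66), (-78, 66), (-76, 71), (-74, 79), (-72, 85), (-70, 80), (-68, 67), (-66, 46), (-64, 35), (-62, 36), (-60, 51), (-58, 77), (-56, 98), (-54, 112), (-52, 114), (-50, 114), (-48, 112), (-46, 112), (-44, 112), (-42, 112)]
rear [(44, 148), (46, 158), (48, 168), (50, 174), (52, 177), (54, 175), (56, 168), (58, 157), (60, 144), (62, 126), (64, 110), (66, 100), (68, 97), (70, 96), (72, 95), (74, 95)]
t: 27.6
ee_pos: [551.5, -376.3, 172.5]
orientation: [-0.421, 3.112, -0.001]
ft_force: [0.1, -0.0, 0.5]
width: 9.9
grasp_force: 30.0
at [ 551.2 -376.1  171.9] t 28.2 -> trans [-0.6  1.4 -0.1] ang [ 0.    -0.    -0.001] q6 -2.46
tip px [414.69312319 255.29219154] hole px [416.35265519 246.95442363] collar [418.75470006 234.88614616]
cols 402 426
231 [-18, -17, -17, -10, -7, -7, -7, -7, -7
[... 2580 characters left out ...]
 33, 28, 26, 5, -2, -1, 0, -3, -2, -8, -13, -15, 2, 14, 18, 22, 26, 27, 28, 29, 30, 29]
255 [35, 35, 33, 33, 34, 34, 26, 26, 28, 27, 6, -1, -1, -5, -8, -2, 1, 4, 8, 12, 16, 20, 22, 24, 28]
256 [31, 34, 34, 34, 33, 35, 34, 36, 36, 37, 28, 26, 26, 6, -2, -1, 1, -2, -2, 0, 3, 6, 8, 13, 18]
257 [28, 33, 33, 34, 34, 34, 36, 37, 37, 37, 37, 37, 38, 29, 27, 28, 27, 6, -2, -2, 0, -3, -2, 1, 4]
258 [21, 31, 33, 34, 34, 34, 36, 36, 37, 39, 37, 38, 38, 37, 36, 37, 36, 28, 28, 27, 26, 5, -1, 1, 0]
259 [17, 30, 32, 32, 34, 33, 32, 35, 36, 36, 38, 40, 38, 38, 37, 37, 36, 36, 36, 36, 34, 27, 27, 28, 27]
260 [16, 27, 32, 32, 31, 32, 31, 32, 34, 35, 36, 37, 38, 40, 39, 38, 38, 36, 36, 35, 35, 34, 34, 35, 37]
```

```bash
python3 - <<'E'
import cv2,numpy as np
S=cv2.imread("pics/sp.png").astype(int)
for v in range(236,262,2): print(v,"R-B",(S[v,406:426,2]-S[v,406:426,0]).tolist(),"G",S[v,408:424,1].tolist())
E
```

```text
236 R-B [74, 71, 41, 12, 7, 7, 6, 6, 7, 7, 8, 21, 27, 33, 33, 27, 25, 19, 16, 12] G [72, 67, 65, 65, 64, 65, 65, 66, 59, 40, 30, 30, 34, 56, 85, 90]
238 R-B [72, 41, 13, 6, 6, 6, 7, 7, 6, 6, 13, 35, 39, 39, 33, 22, 22, 22, 19, 19] G [68, 66, 65, 65, 65, 65, 65, 65, 62, 43, 34, 35, 68, 146, 179, 184]
240 R-B [59, 22, 8, 7, 6, 6, 6, 6, 6, 6, 24, 38, 41, 35, 23, 20, 19, 19, 19, 19] G [66, 65, 65, 65, 65, 64, 65, 64, 52, 39, 34, 42, 102, 138, 147, 153]
242 R-B [24, 8, 6, 6, 7, 6, 6, 6, 5, 7, 29, 40, 41, 31, 9, 8, 10, 10, 11, 12] G [66, 65, 64, 65, 65, 65, 66, 64, 46, 37, 35, 40, 71, 85, 84, 88]
244 R-B [12, 6, 7, 7, 6, 7, 6, 6, 6, 15, 35, 40, 38, 19, 8, 8, 8, 7, 7, 7] G [64, 65, 65, 64, 64, 65, 66, 60, 43, 34, 37, 55, 74, 76, 76, 77]
246 R-B [7, 7, 7, 6, 6, 6, 7, 6, 7, 26, 37, 40, 33, 10, 7, 6, 6, 7, 7, 6] G [68, 65, 65, 65, 64, 65, 64, 49, 37, 35, 41, 70, 77, 77, 77, 77]
248 R-B [7, 8, 7, 8, 7, 7, 7, 7, 10, 30, 30, 35, 20, 8, 8, 7, 7, 8, 6, 7] G [78, 78, 78, 78, 75, 67, 63, 43, 30, 34, 53, 73, 76, 77, 78, 78]
250 R-B [6, 8, 7, 7, 7, 7, 7, 7, 19, 35, 41, 34, 11, 7, 8, 7, 8, 7, 7, 7] G [79, 78, 77, 77, 78, 75, 62, 42, 34, 38, 66, 77, 76, 77, 78, 77]
252 R-B [5, 5, 5, 5, 6, 6, 5, 8, 26, 39, 40, 24, 8, 7, 6, 7, 7, 7, 5, 6] G [56, 59, 65, 71, 76, 77, 54, 36, 35, 47, 73, 77, 77, 78, 77, 77]
254 R-B [83, 76, 52, 36, 27, 19, 8, 7, 31, 40, 36, 12, 5, 7, 7, 6, 6, 6, 7, 7] G [57, 47, 45, 44, 42, 45, 37, 34, 34, 53, 67, 72, 76, 78, 77, 75]
256 R-B [91, 90, 92, 94, 95, 95, 87, 84, 81, 59, 42, 32, 20, 9, 5, 5, 4, 5, 6, 7] G [89, 92, 93, 94, 86, 82, 77, 57, 45, 45, 42, 40, 43, 46, 50, 55]
258 R-B [92, 94, 96, 98, 98, 98, 99, 98, 98, 96, 96, 96, 97, 88, 83, 82, 78, 52, 36, 21] G [90, 93, 95, 98, 98, 98, 97, 95, 92, 93, 92, 83, 79, 78, 76, 56]
260 R-B [88, 88, 88, 90, 93, 95, 96, 97, 100, 100, 100, 98, 96, 95, 94, 95, 93, 92, 94, 94] G [82, 82, 86, 89, 93, 96, 97, 100, 99, 97, 94, 93, 91, 89, 87, 86]
```

The shaft measures within 0.2 px of where the arm says it is, and upright. Combining the lens ring, the barrel edges and the top view gives a final correction of about 1 mm. Then hold still.

```bash
python3 -m creep '[{"translation":[1,1,0],"angular":[0,0,0],"jaw":0},{"translation":[1,1,0],"angular":[0,0,0],"jaw":0},{"translation":[1,1,0],"angular":[0,0,0],"jaw":0},{"translation":[1,1,0],"angular":[0,0,0],"jaw":0},{"translation":[1,1,0],"angular":[0,0,0],"jaw":0},{"translation":[1,1,0],"angular":[0,0,0],"jaw":0},{"translation":[1,1,0],"angular":[0,0,0],"jaw":0},{"translation":[1,1,0],"angular":[0,0,0],"jaw":0}]'
python3 - <<'E'
from h import *
for i in range(4): ctrl.get_image("scene")
plan([550.0,-375.4,171.9],15.5); o=ctrl.get_obs(); print(o["width"],o["grasp_force"],np.abs(o["qvel"]).max())
E
```

```text
t: 29.2
ee_pos: [550.0, -375.4, 171.9]
orientation: [0.422, -3.113, -0.0]
ft_force: [0.9, 0.0, 0.5]
width: 9.6
grasp_force: 30.0
at [ 550.  -375.4  171.9] t 29.4 -> trans [ 0. -0. -0.] ang [-0.     0.    -0.001] q6 -2.46
9.523167023089883 29.99970406293869 0.00172800346880686
```

```bash
python3 -c "
from workcell import ctrl
print(ctrl.close_job())"
```

```text
the job is handed in; nothing more can be done
None
```

I handed the job in at 29.4 s. The short peg and one long peg are released and home in the rack. The other long peg is held still and upright, its string hole at my estimate of the focus point, which I trust to about 1–2 mm.

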